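Hold the tool case open

ROBOT

A 7-joint arm with a two-finger parallel gripper is mounted at the origin on the work surface. World frame = base frame: x ahead of the robot, y to its left, z up, the work surface at z = 0. Lengths are in m, angles in rad, forces in N, time in s.
With the tool pointing down it reaches from about 0.35 to 0.9 m from the base axis. Payload 8.1 kg.
Tool frame: the origin (TCP) lies at the very end of the fingers, on their centre line; the grasp point (between the pads) lies 19 mm behind it; x points along the fingers, y is the direction in which the jaws open and shut, and the axes are right-handed (so a half turn about x gives the same grasp; the last joint's range is limited). The gripper opens to 85 mm and grips with 20 to 120 N. Pads are 22 mm wide; open, the fingers measure 114 mm over their backs; the gripper's body (76 mm by 85 mm) begins 54 mm behind the grasp point. The pads swing forward as they close: fully open they stand 13 mm farther back than shut.
Start: joints at [-1.33, 0.434, 0.025, 1.573, -0.012, 1.134, -0.075], TCP at [0.211, 0.588, 0.231] pointing down, gripper open.
Joint ranges: [-2.62, 2.62], [-0.44, 2.09], [-1.27, 1.32], [0.08, 2.57], [-1.32, 4.46], [0.12, 2], [-2.74, 2.74]. Speed limits (rad/s): [2.22, 2.22, 3.01, 3.01, 3.14, 3.14, 3.14].

INTERFACE

Orientations are given as a rotation vector (axis times angle).
In Python, from station import bot gives the robot as it stands.
- The arm moves only by the shell command python3 -m crank 'ROWS'. ROWS is JSON, one flat list of numbers, 7 for each row, row after row: the shift along the world's x, y, z in m, then the turn, a rotation vector about the world's x, y, z in degrees, then the closure in counts, from 0 (fully open) to 255 (shut). In form: [x, y, z, wx, wy, wz, claw, x, y, z, wx, wy, wz, claw, ...]. A call has 1 to 20 rows; each row is the pose to reach, as a shift and turn from the pose commanded when the call began; what a row does not reach only later rows make up. A row lasts 1/8 s, in which the tool goes at most 62.5 mm and 10.7 degrees, less where a joint would pass 70% of its speed; a pose out of reach is approached as far as the arm can. A call with a gripper value outside its range is refused whole. The fingers move at their own pace and stop on an object; the grip force is fixed at half the most. Time passes only in rows, so rows that repeat a pose let the fingers close. It gives the time, the measured TCP pose, the force and the opening at its end, in the units of the state.
- bot.state(): the state, without advancing time (a new reading comes with each control period).
- bot.camera(name): name is "side" or "top"; returns a dict with "frame" (420x560x3 uint8, blue, green, red), "fx", "fy", "cx", "cy" (pixels), "R" (3x3) and "t" (3): a world point X has camera coordinates R X + t. Camera axes: x right, y down, z forward; pixel columns grow to the right and rows downward; lengths in m; the calibration is good to about 2 mm. A picture is of the moment at which its call begins. There is no depth.
- bot.job_done(): hands the job in, once; it reports no verdict.
The state is a dict: "clock": time; "q": joint angles; "qvel": joint speeds; "joint_efforts": joint torques, N m; "ee_pos": TCP position; "orientation": TCP orientation; "wrist_force": force on the tool from outside, world axes, zero at the start; "wrist_torque": the same for the moment, N m; "finger_gap": finger opening in m.
Only numpy, scipy, OpenCV 4.12 (cv2) and the standard library are available. Lean on these libraries where they do the work, as an engineer would, in place of code of your own. Each camera call takes 0.05 s, during which the arm holds its last target.

TASK

Open the dark wooden tool case for the gilder and finish while holding its lid about half open (about 45 degrees) by the middle of the bar handle: do not let go, the lid would fall shut. Before touching the catch knob, grip the bar and tug the lid up to learn whether it is caught; if it lifts freely just carry on opening it, and if it is caught, release the catch by sliding the brass knob on the front deck all the way to the left end of its track, then open the lid. Do not disturb the other things on the table or on the case.

Things in the scene. Friction and masses are not known exactly. Their poses are not given: they have to be found in the camera images.
- case: dark wooden tool case, fixed to the table: 200 mm deep (its x), 300 mm wide (its y), top at 98.5 mm. Origin: centre of its underside. Its front (-x) faces the robot; +x to the back, +y to the left as seen from the robot, z up. The front 50 mm of its top (case x -100 to -50 mm) is a fixed deck; the rest (case x -50 to +100 mm) is the lid, flush with the deck when shut
- lid_handle (a point): middle of the round brass bar handle on the lid: bar 12 mm thick, 80 mm long, parallel to the case's y, its axis 35 mm above the lid's top face on two posts 40 mm either side of this point. 20 mm behind the lid's front edge and 130 mm from the hinge. Moves and turns with the lid; when shut it lies at case (-30, 0, 133.5) mm
- lid_hinge (a point): point on the hinge axis at the back edge of the lid, middle of its width, at case (100, 0, 90.5) mm; the hinge axis is parallel to the case's y
- case_lid (a joint): opening angle of the lid in rad: 0 shut, grows as the front edge rises (stop at 1.9). Lid 0.3 kg, about 1.8 N at the handle to lift; light hinge, so it falls shut when let go. A caught lid still has play: it lifts to about 0.075 rad (handle up about 10 mm) and then stops hard; a free lid goes on rising. Whether it is caught differs from start to start and cannot be seen or told from the knob: a hidden bolt inside the case decides
- knob_top (a point): middle of the top of the brass catch knob on the left part of the front deck: 22 mm (case x) x 14 mm (case y) x 29 mm high above the deck; at case (-78, 90 + travel, 128) mm, where travel is joint catch_knob
- catch_knob (a joint): travel of the catch knob along the case's +y (to the left) in m: 0 at the right end of its track, 0.030 at the left end (fully released). Starts within 0.006 of the right end, whether the lid is caught or not. Stays where it is left; about 3 N to slide, 5 to 6 N where it pushes the hidden bolt along. Only if the lid is caught need it be moved; once it reaches the left end the lid is free and stays free. Slide it with the lid down (shut)
- brush_pot: bystander: round wooden pot, 72 mm across, with brushes standing in it to 190 mm height; right of the case. Origin under its centre
- dish: bystander: white ceramic bowl, 84 mm across, 30 mm high; right of the case. Origin under its centre
- jar: bystander: amber glass jar with wooden lid, 56 mm across, 75 mm high; left of the case. Origin under its centre
- weight: bystander: small round brass paperweight, 26 mm across, 26 mm high, standing on the right end of the case's front deck. Not part of the catch. Origin under its centre
- inkstone: bystander: dark flat stone, 70 x 45 x 18 mm; left of the case. Origin under its centre
- burnisher: bystander: hand tool with a wooden handle, about 142 mm long, 12 mm high, lying in front of the case. Origin under its middle, long side along its own x
- scraper: bystander: a second such hand tool, lying in front of the case. Origin under its middle, long side along its own x

How it is judged:
By the outcome, as a careful person would: the job done as asked, in the order asked, and still so for the second after the job is handed in, while the arm keeps its last pose, push and grip.
It also fails if it takes over 58 s, if anything falls off the work surface, if the arm or the gripper's body presses on something with over 40 N, if the wrist force passes 120 N, or if a joint passes its speed limit or range.

## Working session

There is one attempt and no reset: what is moved stays moved. The work goes in short steps, Python scripts to look and compute and a shell command to move; the robot and the scene stay as the last step left them, time stands still between calls to the robot, and variables do not carry over. Pictures are saved under pics/ and viewed, and the job is handed in when it is done.

```bash
ls; mkdir -p pics
python3 - <<'E'
from station import bot
import cv2,numpy as np
s=bot.state()
for k,v in s.items(): print(k,np.round(v,4))
for n in("side","top"):
    c=bot.camera(n); cv2.imwrite(f"pics/{n}0.png",c["frame"]); print(n,c["fx"],c["fy"],c["cx"],c["cy"],np.round(c["R"],4).tolist(),np.round(c["t"],4))
E
```

```text
pics
clock 0.0
q [-1.3296  0.4352  0.025   1.5741 -0.0116  1.1339 -0.0751]
qvel [ 0.0006  0.0005 -0.0002  0.0003  0.0007  0.0009 -0.0003]
joint_efforts [ 1.50000e-03 -6.70457e+01  1.02530e+00 -3.16220e+01  1.55000e-02
  1.27000e-02 -1.00000e-04]
ee_pos [0.2106 0.5879 0.2305]
orientation [ 0.2687  1.554  -0.2711]
wrist_force [ 0.2344  0.0909 -0.1311]
wrist_torque [ 0.0318 -0.0246 -0.0479]
finger_gap 0.0855
side 411.449465393418 411.449465393418 278.6158644424003 217.81007965279787 [[0.7381, -0.6745, 0.0124], [-0.4575, -0.514, -0.7256], [0.4959, 0.5299, -0.688]] [-0.3939  0.3725  0.6274]
top 394.34495099115054 394.34495099115054 283.3370237178677 212.06380436483553 [[0.0335, -0.9994, -0.0049], [-0.9668, -0.0311, -0.2538], [0.2535, 0.0132, -0.9672]] [0.0374 0.6118 0.8421]
```

View pics/top0.png

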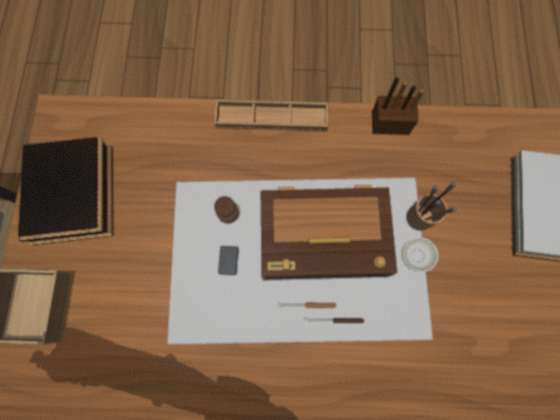

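View pics/side0.png

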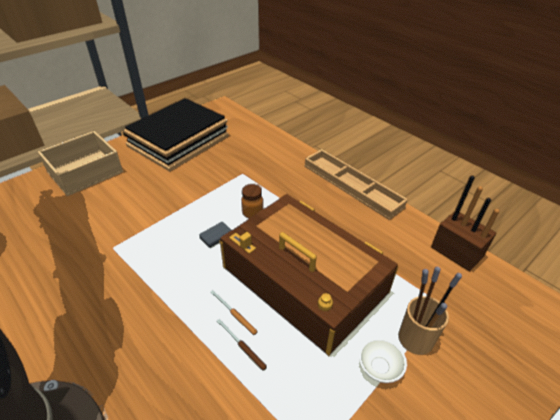

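The top view shows the case with the bar handle at about (330,241), the knob near (286,266) and the weight at (380,262). The tools lie in front, with the jar and inkstone on the left and the pot and dish on the right. I'll zoom in next.

Run:
```python
import cv2
a=cv2.imread("pics/top0.png")[170:295,235:415]; cv2.imwrite("pics/topz.png",cv2.resize(a,None,fx=4.4,fy=4.4,interpolation=cv2.INTER_CUBIC))
a=cv2.imread("pics/side0.png")[185:355,210:410]; cv2.imwrite("pics/sidez.png",cv2.resize(a,None,fx=3.5,fy=3.5,interpolation=cv2.INTER_CUBIC))
```

```text
(no output)
```

View pics/topz.png

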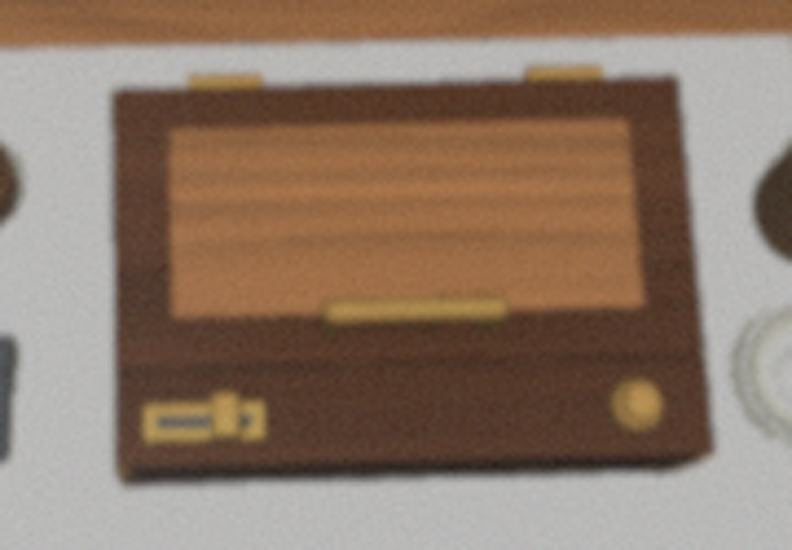

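View pics/sidez.png

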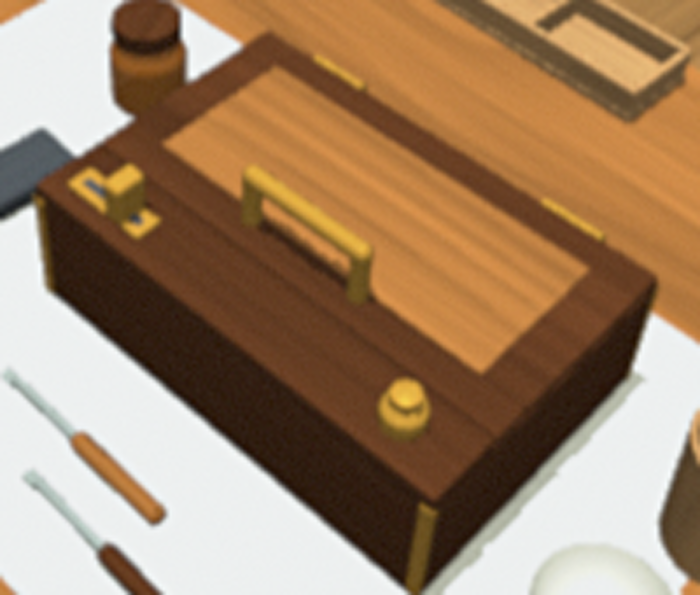

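```bash
cat > h.py <<'E'
import numpy as np
from station import bot
def proj(c,X):
    p=np.asarray(X)@np.array(c["R"]).T+np.array(c["t"]); return np.c_[c["fx"]*p[:,0]/p[:,2]+c["cx"],c["fy"]*p[:,1]/p[:,2]+c["cy"]]
def toW(p,X):
    c,s=np.cos(p[2]),np.sin(p[2]); X=np.asarray(X); return np.c_[p[0]+c*X[:,0]-s*X[:,1],p[1]+s*X[:,0]+c*X[:,1],X[:,2]]
E
python3 - <<'E'
from h import *
from scipy.optimize import least_squares
ct=bot.camera("top");cs=bot.camera("side")
P=lambda t:[[.1,.15,.0985],[.1,-.15,.0985],[-.1,-.15,.0985],[-.1,.15,.0985],[-.03,0,.1335],[-.078,.09+t,.128]]
zt=np.array([[114,92],[675,80],[712,455],[123,472],[416,308.5],[227,402]])/4.4+[235,170]
zs=np.array([[270,33],[655,283],[432,500],[38,190],[308,212],[125,178]])/3.5+[210,185]
w=np.array([1,1,1,1,1,1])
def f(p,which=3):
    X=toW(p,P(p[3])); r=[]
    if which&1: r.append((proj(ct,X)-zt))
    if which&2: r.append((proj(cs,X)-zs))
    return np.concatenate(r).ravel()
for k in(3,1,2):
    r=least_squares(f,[.6,0,0,.003],args=(k,),loss="soft_l1",x_scale=[.01,.01,.01,.001]); print(k,r.x.round(4),np.degrees(r.x[2])); print(r.fun.reshape(-1,2).round(1).tolist())
    if k==3:p=r.x
print(toW(p,[[-.03,0,.1335],[-.078,.09+p[3],.128],[.1,0,.0905]]).round(4))
# bystanders rough
for n,px,z in(("weight",(238+0,0),0),):pass
q=toW(p,P(p[3])); print(bot.state()["clock"])
E
```

```text
3 [ 0.5665 -0.044   0.0526  0.0032] 3.0164930939753787
[[0.0, -1.8], [1.7, -1.6], [1.4, -0.1], [-1.6, -1.2], [0.4, 0.2], [0.5, 2.4], [-0.5, -1.6], [1.8, -1.7], [-0.0, 1.1], [-1.9, -2.1], [-1.1, 0.6], [-0.7, 0.0]]
1 [ 0.5653 -0.043   0.0582  0.0036] 3.332188985208941
[[-0.7, -1.0], [1.0, -1.5], [1.1, 0.0], [-1.9, -0.3], [-0.0, 0.7], [0.0, 3.2]]
2 [ 0.5669 -0.0451  0.0486  0.0029] 2.782160468773018
[[0.3, -1.5], [2.4, -1.2], [0.2, 1.5], [-1.3, -2.2], [-0.6, 0.8], [-0.1, 0.1]]
[[ 0.5365 -0.0456  0.1335]
 [ 0.4837  0.0449  0.128 ]
 [ 0.6663 -0.0388  0.0905]]
0.2
```

Run:
```python
from h import *
from scipy.spatial.transform import Rotation as R
s=bot.state(); A=R.from_rotvec(s["orientation"]); print(A.as_matrix().round(3))
yaw=np.radians(3.0)
for sg in(1,-1):
    x=np.array([0,0,-1.]);y=sg*np.array([np.cos(yaw),np.sin(yaw),0]);D=R.from_matrix(np.c_[x,y,np.cross(x,y)])
    print(sg,np.degrees((D*A.inv()).as_rotvec()).round(2))
print(np.array([.5365,-.0456,.1335])-s["ee_pos"])
```

```text
[[-0.     0.337  0.941]
 [-0.001  0.941 -0.337]
 [-1.    -0.001  0.   ]]
1 [ 4.00e-02 -4.00e-02 -6.73e+01]
-1 [5.000e-02 4.000e-02 1.127e+02]
[ 0.32587486 -0.63374585 -0.09731445]
```

```bash
python3 -m crank '[0.03,-0.055,0,0,0,-6,0, 0.056,-0.11,0,0,0,-12,0, 0.082,-0.16,0,0,0,-18,0, 0.108,-0.21,0,0,0,-24,0, 0.134,-0.26,0,0,0,-30,0, 0.16,-0.31,0,0,0,-36,0, 0.186,-0.36,0,0,0,-42,0, 0.212,-0.41,0,0,0,-48,0, 0.238,-0.46,0,0,0,-54,0, 0.264,-0.51,0,0,0,-59,0, 0.29,-0.56,0,0,0,-63,0, 0.31,-0.605,-0.01,0,0,-67.3,0, 0.325,-0.634,-0.02,0,0,-67.3,0, 0.326,-0.634,-0.03,0,0,-67.3,0, 0.326,-0.634,-0.03,0,0,-67.3,0]'
python3 - <<'E'
from h import *
import cv2
c=bot.camera("side");im=c["frame"].copy()
cv2.imwrite("pics/s1.png",im);cv2.imwrite("pics/t1.png",bot.camera("top")["frame"])
print(bot.state()["q"].round(2),bot.state()["wrist_force"].round(2))
E
```

```text
clock: 2.08
ee_pos: [0.5359, -0.0448, 0.2004]
orientation: [1.17, 1.235, -1.172]
wrist_force: [0.2, -0.0, -0.2]
finger_gap: 0.0857
[-0.44  0.35  0.55  1.86 -0.22  1.    0.26] [-0.66 -0.01  0.89]
```

View pics/s1.png

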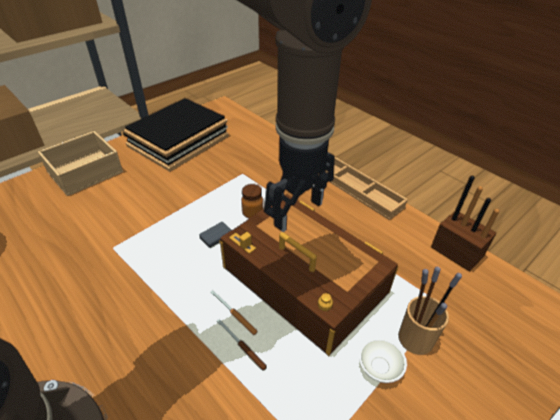

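View pics/t1.png

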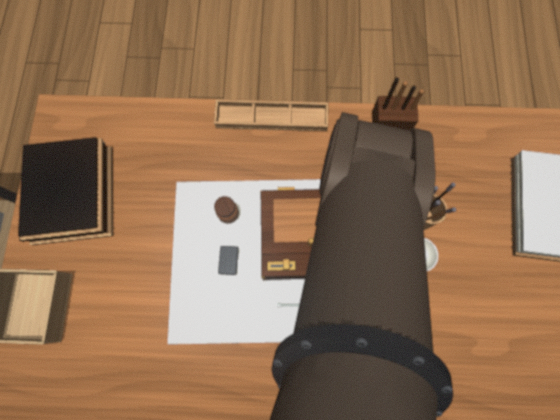

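The side view shows the open fingers straddling the line above the bar, which sits at about (298,250). Nothing has moved. I'll descend and grip.

```bash
python3 -m crank '[0,0,-0.03,0,0,0,0, 0,0,-0.06,0,0,0,0, 0,0,-0.075,0,0,0,0, 0,0,-0.083,0,0,0,0, 0,0,-0.083,0,0,0,0]'
python3 - <<'E'
from h import *
import cv2
im=bot.camera("side")["frame"][150:330,200:400]; cv2.imwrite("pics/s2.png",cv2.resize(im,None,fx=3,fy=3))
E
```

```text
clock: 2.8
ee_pos: [0.5369, -0.0454, 0.1186]
orientation: [1.17, 1.234, -1.17]
wrist_force: [0.2, -0.5, 0.2]
finger_gap: 0.0853
```

View pics/s2.png

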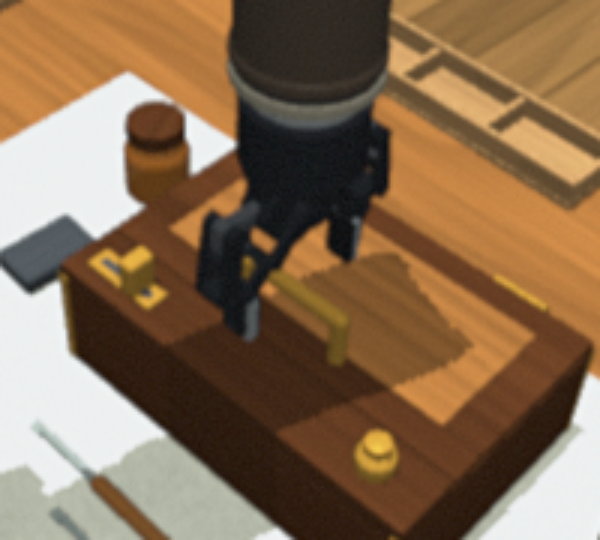

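The fingers straddle the bar near its middle: their midpoint is about (292,282) in the zoomed picture and the bar middle is about (295,290). Now I'll close.

```bash
python3 -m crank '[0,0,0,0,0,0,255, 0,0,0,0,0,0,255, 0,0,0,0,0,0,255, 0,0,0,0,0,0,255, 0,0,0,0,0,0,255, 0,0,0,0,0,0,255, 0,0,0,0,0,0,255]'
```

```text
clock: 3.72
ee_pos: [0.5381, -0.0455, 0.1187]
orientation: [1.171, 1.231, -1.169]
wrist_force: [4.4, 1.0, -0.9]
finger_gap: 0.0094
```

```bash
python3 -m crank '[0,0,0.003,0,0,0,255, 0,0,0.006,0,0,0,255, 0,0,0.008,0,0,0,255, 0,0,0.008,0,0,0,255]'; python3 -m crank '[0,0,0.002,0,0,0,255, 0,0,0.004,0,0,0,255, 0,0,0.006,0,0,0,255, 0,0,0.006,0,0,0,255]'
```

```text
clock: 4.22
ee_pos: [0.541, -0.0454, 0.1271]
orientation: [1.173, 1.227, -1.165]
wrist_force: [16.8, 0.3, -11.7]
finger_gap: 0.0098
clock: 4.72
ee_pos: [0.5437, -0.0452, 0.1339]
orientation: [1.175, 1.223, -1.161]
wrist_force: [23.4, 1.0, -14.7]
finger_gap: 0.01
```

```bash
python3 -m crank '[0.004,0,0.002,0,0,0,255, 0.006,0,0.003,0,0,0,255, 0.006,0,0.003,0,0,0,255]'
python3 - <<'E'
from h import *
import cv2
im=bot.camera("side")["frame"][150:330,200:400]; cv2.imwrite("pics/s3.png",cv2.resize(im,None,fx=3,fy=3))
E
```

```text
clock: 5.1
ee_pos: [0.5445, -0.0451, 0.1354]
orientation: [1.171, 1.231, -1.168]
wrist_force: [8.2, 1.1, -7.1]
finger_gap: 0.0094
```

View pics/s3.png

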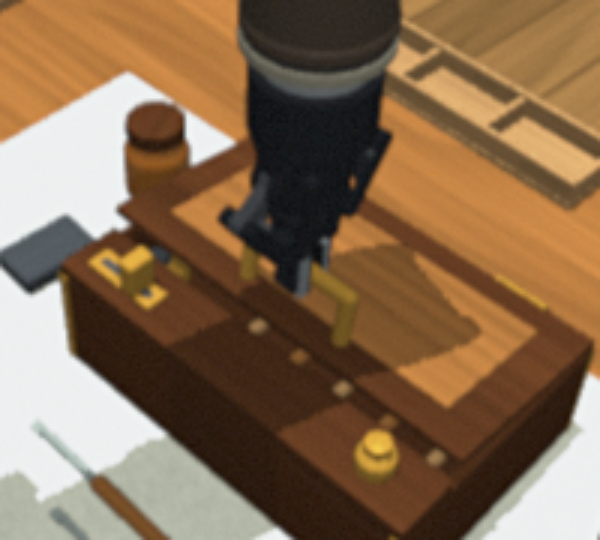

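The lid is well up: the case interior shows under its front edge, around (340,385). The handle has risen 17 mm, about 0.13 rad and past the 0.075 rad play, and the force dropped once I followed the arc. So the lid is free, and I'll carry on opening without touching the knob.

```bash
python3 -m crank '[0.005,0,0.008,0,0,0,255, 0.011,0.001,0.015,0,0,0,255, 0.014,0.001,0.020,0,1.5,0,255, 0.017,0.001,0.025,-0.2,3,0,255, 0.021,0.001,0.030,-0.3,5,0,255, 0.024,0.001,0.034,-0.4,7,0,255, 0.024,0.001,0.034,-0.4,7,0,255]'
python3 - <<'E'
from h import *
import cv2
im=bot.camera("side")["frame"][130:330,200:400]; cv2.imwrite("pics/s4.png",cv2.resize(im,None,fx=3,fy=3))
s=bot.state();print(s["q"].round(2),s["wrist_torque"].round(2))
E
```

```text
clock: 6.02
ee_pos: [0.5647, -0.044, 0.1691]
orientation: [1.105, 1.325, -1.264]
wrist_force: [-6.9, 2.8, 3.4]
finger_gap: 0.0102
[-0.38  0.51  0.53  1.72 -0.26  1.12  0.29] [0.47 1.33 0.05]
```

View pics/s4.png

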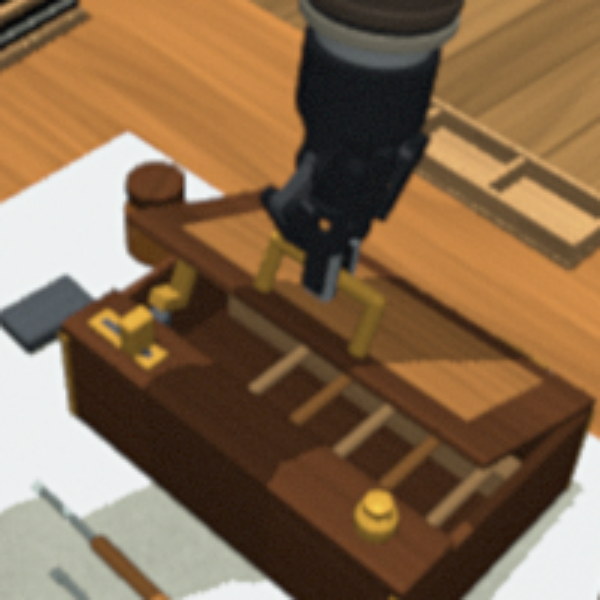

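The lid is about 25° open, the fingers are on the middle of the bar, and everything else is in place. I'll continue to 45°.

```bash
python3 -m crank '[0.003,0,0.004,0,1.5,0,255, 0.007,0,0.009,-0.1,3,0,255, 0.011,0.001,0.013,-0.2,5,0,255, 0.015,0.001,0.017,-0.3,7,0,255, 0.019,0.001,0.020,-0.4,8.5,0,255, 0.024,0.001,0.024,-0.5,10,0,255, 0.029,0.002,0.027,-0.6,11.5,0,255, 0.034,0.002,0.030,-0.7,13,0,255, 0.034,0.002,0.030,-0.7,13,0,255, 0.034,0.002,0.030,-0.7,13,0,255]'
python3 - <<'E'
from h import *
import cv2
from scipy.spatial.transform import Rotation as R
im=bot.camera("side")["frame"][110:330,200:400]; cv2.imwrite("pics/s5.png",cv2.resize(im,None,fx=2.7,fy=2.7))
cv2.imwrite("pics/s5f.png",bot.camera("side")["frame"]);cv2.imwrite("pics/t5.png",bot.camera("top")["frame"])
s=bot.state();print(s["q"].round(2),s["wrist_force"].round(1))
x=R.from_rotvec(s["orientation"]).as_matrix()[:,0]
for d in(.015,.017):
    b=np.array(s["ee_pos"])-d*x; v=b-[.6663,-.0388,.0905]; 
    h=v[0]*np.cos(.0526)+v[1]*np.sin(.0526); print(x.round(3),b.round(4),np.hypot(h,v[2]),np.degrees(np.arctan2(v[2],-h))-18.3)
E
```

```text
clock: 7.32
ee_pos: [0.5991, -0.042, 0.1994]
orientation: [0.975, 1.481, -1.428]
wrist_force: [-4.6, 2.2, 2.5]
finger_gap: 0.0097
[-0.32  0.68  0.53  1.38 -0.25  1.51  0.28] [-5.6  2.4  2.4]
[-0.346 -0.018 -0.938] [ 0.6042 -0.0418  0.2135] 0.13782629184128214 44.894261534422455
[-0.346 -0.018 -0.938] [ 0.6049 -0.0417  0.2154] 0.13919632392286826 45.496988848818404
```

View pics/s5.png

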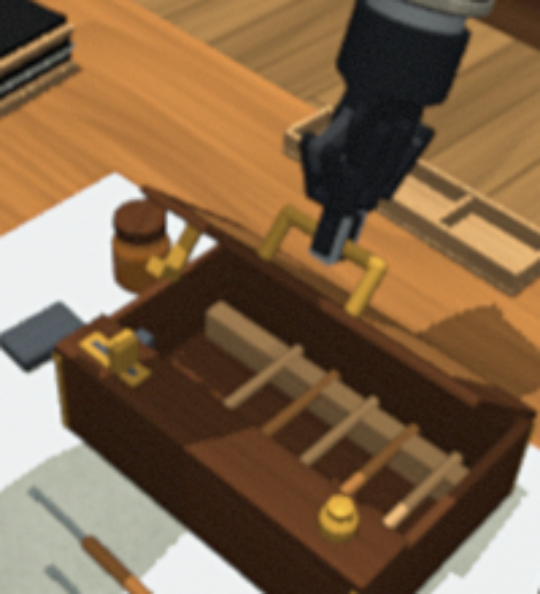

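View pics/t5.png

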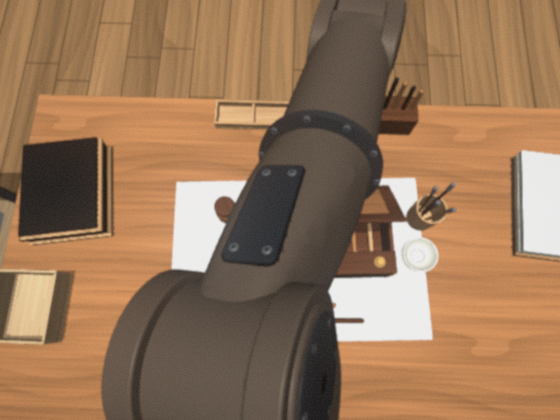

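Run:
```python
from h import *
c=bot.camera("side")
def P(th,L):
    L=np.array(L)-[.1,0,.0905];cs,s=np.cos(th),np.sin(th)
    return proj(c,toW([.5665,-.044,.0526],np.c_[L[:,0]*cs+L[:,2]*s+.1,L[:,1],-L[:,0]*s+L[:,2]*cs+.0905]))
for d in(40,45,50):
    print(d,((P(np.radians(d),[[-.03,.04,.1335],[-.03,-.04,.1335],[-.05,.15,.0985]])-[200,110])*2.7).round(0).tolist())
s=bot.state();print(s["clock"],s["qvel"].round(3))
```

```text
40 [[280.0, 223.0], [370.0, 279.0], [135.0, 193.0]]
45 [[291.0, 210.0], [381.0, 265.0], [144.0, 177.0]]
50 [[302.0, 198.0], [392.0, 252.0], [153.0, 163.0]]
7.525 [-0.    -0.001  0.    -0.001  0.001  0.001 -0.002]
```

The bar ends measured at (288,210) and (383,262) match the 45° prediction of (291,210) and (381,265). The lid is at about 45°, everything is still, and the grip is holding.

```bash
python3 -m crank '[0,0,0,0,0,0,255, 0,0,0,0,0,0,255, 0,0,0,0,0,0,255, 0,0,0,0,0,0,255]' && python3 -c "
from station import bot
print(bot.job_done())"
```

```text
clock: 8.02
ee_pos: [0.599, -0.042, 0.1994]
orientation: [0.975, 1.481, -1.427]
wrist_force: [-6.2, 2.0, 3.2]
finger_gap: 0.0095
the job is handed in; nothing more can be done
None
```

The case lid is open at about 45° with the gripper still holding the middle of the bar, and I handed the job in at about 8 s.

I gripped the bar and tugged first. The handle rose 17 mm (about 0.13 rad), past the 0.075 rad play of a caught lid, so it was free. I never touched the catch knob and raised the lid along its arc.

**Last checks:**
- **Lid angle:** the arm's position gives about 45°. In the side picture the bar ends match the 45° prediction within about 3 zoomed pixels. The lid's left front corner points to about 42°.
- **Grip:** the arm was still, with about 7 N at the wrist. The finger gap read 9.5 mm although the bar is 12 mm thick. I didn't find out why, but the grip held throughout.
- **Other objects:** nothing visible in the last pictures had moved. The arm hid part of the top view.

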